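Emptying the grinding cylinders out of a mill jar into the sieve

ROBOT

A 6-joint arm with a two-finger parallel gripper is mounted at the origin on the work surface. World frame = base frame: x ahead of the robot, y to its left, z up, the work surface at z = 0. Lengths are in m, angles in rad, forces in N, time in s.
With the tool pointing down it reaches from about 0.3 to 0.85 m from the base axis. Payload 4.2 kg.
Tool frame: the origin (TCP) lies on the centre line of the jaws, within the pads' length; the fingertips stand 17 mm ahead of it and the grasp point (between the pads) lies 2 mm behind it; z points along the fingers, y is the line along which they close (so a half turn about z gives the same grasp; the last joint's range is limited). The gripper opens to 91 mm and grips with 3 to 60 N. Pads are 32 mm wide; open, the fingers measure 118 mm over their backs; the gripper's body (76 mm by 178 mm) begins 60 mm behind the grasp point.
Start: joints at [1.303, 0.32, 1.565, -0, 1.257, -0.02], TCP at [0.141, 0.557, 0.231] pointing down, gripper open.
Joint ranges: [-3.11, 3.11], [-0.84, 2.01], [0.21, 2.61], [-1.34, 4.49], [0.05, 2.63], [-2.56, 2.56]. Speed limits (rad/s): [2.57, 2.57, 3.14, 3.14, 3.14, 3.14].

INTERFACE

Orientations are given as a unit quaternion [x, y, z, w].
In Python, from station import ctrl gives the robot as it stands.
- The arm moves only by the shell command python3 -m crank 'ROWS'. ROWS is JSON, a list that holds one entry, the list of rows, each a list of 5 numbers: the shift along the tool's x, y, z in units of 0.3 m (1.0 is 0.3 m), then the turn about the tool's z in units of 90 degrees (1.0 is 90 degrees), then the opening, from -1 (shut) to 1 (fully open), so that 0 is half open. A call has 1 to 12 rows; each row shifts and turns the commanded pose from where the row before left it, along the tool's axes as they then stand; what a row does not reach is not made up. A row lasts 1/12 s, in which the tool goes at most 41.7 mm and 7.16 degrees, less where a joint would pass 70% of its speed; a pose out of reach is approached as far as the arm can. A call with a number of a shift or a turn outside -1 to 1 is refused whole. A call with a gripper value outside its range is refused whole. The fingers move at their own pace and stop on an object; the grip force is fixed at half the most. Time passes only in rows, so rows that do not move let the fingers close. It gives the time, the measured TCP pose, the force, the opening and the grip force at its end, in the units of the state.
- ctrl.get_obs(): the state, without advancing time (a new reading comes with each control period).
- ctrl.capture(name): name is "scene" or "top" or "wrist"; returns (picture, depth): 384x512x3 uint8, blue, green, red; 384x512 float32, m along the optical axis (not along the pixel's ray), 0 where there is no reading.
- ctrl.get_calibration(name): a dict with "fov_y" (degrees; the focal length in pixels is half the picture's height over the tangent of half this angle, whatever the lens; pixels are square), "cx", "cy" (the principal point, pixels), "view" (4x4, takes a point from world to camera coordinates). Camera axes: x right, y down, z forward; pixel columns grow to the right and rows downward; lengths in m; the calibration is good to about 2 mm. A picture is of the moment at which its call begins: read the wrist's pose just before it. get_calibration takes no time and is no camera call; for the wrist camera it gives the pose at the moment of the call.
- ctrl.job_done(): hands the job in; it is judged then, once.
The state is a dict: "time": time; "joints": joint angles; "dq": joint speeds; "joint_torque": joint torques, N m; "tool_pos": TCP position; "tool_rot": TCP orientation; "ft_force": force on the tool from outside, world axes, zero at the start; "wrist_torque": the same for the moment, N m; "grip_width": opening from 0.0 (shut) to 1.0 (fully open); "gripper_force": force on a finger pad.
Only numpy, scipy, OpenCV 4.12 (cv2) and the standard library are available. Lean on these libraries where they do the work, as an engineer would, in place of code of your own. Each camera call takes 0.05 s, during which the arm holds its last target. There are 200 camera calls.

TASK

Take the open mill jar from its rest, upturn it with its mouth steeply down and low over the test sieve, and shake it there until it stops getting lighter, so that all six steel grinding cylinders have dropped into the sieve. Then lay the empty jar back in the middle of its rest, mouth the same way as before, and let go. Do not knock the porcelain against the sieve, and leave the seedling tubs, the cap and the scoop where they are.

Things in the scene. Friction and masses are not known exactly. Their poses are not given: they have to be found in the camera images.
- jar: white porcelain mill jar, open, 240-360 g, lying in its rest. Origin: on its axis, half-way along the body (grip here). x: along the axis to the closed foot (mouth looks to -x); z up in the rest. Body 62 mm across, 56 inside, x -50 to +50 mm; a 17 mm conical shoulder to a neck 36 mm outside (41 at the lip), 30 inside; mouth at x -83. Upturned, the cylinders jam above the neck and come a few at each shaking
- jar_mouth (a point): centre of the jar's open mouth, in the plane of its lip
- rest: the jar's rest: stainless sheet base 110 x 84 mm, 4 mm thick, with two shallow V saddles 72 mm apart that carry the jar's body near its two ends and leave its middle free for the fingers. Fixed to the table. Origin: centre of its underside; its x axis is the jar's lie (mouth to -x). The saddles' upper edges are 45 mm above the table
- rest_seat (a point): where the jar's origin is when it lies centred in the rest, 60 mm above the table; axes as the rest's
- sieve: round stainless test sieve, 204 mm over the rim and 195 mm inside, standing on its receiver pan, fixed. Origin: centre of the pan's underside. The rim is 90 mm above the table
- sieve_mesh (a point): centre of the top of the sieve's mesh, 46 mm above the table (44 mm below the rim)
- tub_far: seedling tub, greyish see-through plastic, round, 110 mm across the rim, 85 mm high, with grass seedlings up to 135 mm above the table; origin: centre of its underside. A bystander. Stands between rest and sieve, farther from the robot
- tub_near: seedling tub, greyish see-through plastic, round, 110 mm across the rim, 85 mm high, with grass seedlings up to 135 mm above the table; origin: centre of its underside. A bystander. Stands between rest and sieve, nearer the robot
- cap: the jar's black screw cap, 44 mm in diameter, 18 mm high, lying between the two tubs; origin: centre of its underside. A bystander
- scoop: steel hand scoop, 190 mm long, 27 mm high, lying beyond the tubs; origin under the joint of bowl and handle, x axis towards the bowl's mouth. A bystander
- cylinder1: one of six equal steel grinding cylinders, 18 mm in diameter and 18 mm long, about 36 g (29 to 43 g); at the start all six are inside the jar. Origin: its centre; x along its axis
- cylinder2: one of six equal steel grinding cylinders, 18 mm in diameter and 18 mm long, about 36 g (29 to 43 g); at the start all six are inside the jar. Origin: its centre; x along its axis
- cylinder3: one of six equal steel grinding cylinders, 18 mm in diameter and 18 mm long, about 36 g (29 to 43 g); at the start all six are inside the jar. Origin: its centre; x along its axis
- cylinder4: one of six equal steel grinding cylinders, 18 mm in diameter and 18 mm long, about 36 g (29 to 43 g); at the start all six are inside the jar. Origin: its centre; x along its axis
- cylinder5: one of six equal steel grinding cylinders, 18 mm in diameter and 18 mm long, about 36 g (29 to 43 g); at the start all six are inside the jar. Origin: its centre; x along its axis
- cylinder6: one of six equal steel grinding cylinders, 18 mm in diameter and 18 mm long, about 36 g (29 to 43 g); at the start all six are inside the jar. Origin: its centre; x along its axis
There are look-alikes about, which are no part of the job. What is shaped like the jar but green is not meant.

How it is judged:
By the outcome, as a careful person would: the job done as asked, in the order asked, and still so for the second after the job is handed in, with the robot touching nothing.
It also fails if it takes over 72 s, if anything falls off the work surface, if the arm or the gripper's body presses on something with over 40 N, if the wrist force passes 120 N, or if a joint passes its speed limit or range.

## Working session

There is one attempt and no reset: what is moved stays moved. The work goes in short steps, Python scripts to look and compute and a shell command to move; the robot and the scene stay as the last step left them, time stands still between calls to the robot, and variables do not carry over. Pictures are saved under pics/ and viewed, at most 10 in all, crops included, and the job is handed in when it is done.

```bash
ls; mkdir -p pics; python3 - <<'E'
from station import ctrl
import cv2,numpy as np
o=ctrl.get_obs();print(o)
for n in("scene","top"):
    p,d=ctrl.capture(n);c=ctrl.get_calibration(n);print(n,c)
    cv2.imwrite(f"pics/{n}0.png",p);np.savez(f"pics/{n}0.npz",p=p,d=d)
a=cv2.imread("pics/scene0.png");b=cv2.imread("pics/top0.png")
E
```

```text
pics
{'time': 0.0, 'joints': array([ 1.30301101e+00,  3.20333597e-01,  1.56569767e+00, -3.00118053e-05,
        1.25736304e+00, -2.00336134e-02]), 'dq': array([-8.75161425e-04, -2.90580809e-05,  1.12313312e-03, -6.12538552e-04,
        1.05712744e-03,  7.22038309e-04]), 'joint_torque': array([ 9.15142900e-04, -4.12461913e+01, -2.31974047e+01,  7.27576646e-02,
        4.56646609e-02, -1.37005045e-04]), 'tool_pos': array([0.14090608, 0.55698045, 0.23008905]), 'tool_rot': array([ 1.23554623e-01,  9.92337364e-01, -8.93561371e-04, -1.15067356e-04]), 'ft_force': array([ 0.41292776, -0.82212086, -0.22322506]), 'wrist_torque': array([-0.07074149,  0.01045625,  0.06275543]), 'gripper_force': 0.0, 'grip_width': 1.002821225888922}
scene {'fov_y': 49.528056979902686, 'cx': 251.2939595359528, 'cy': 190.77260410072046, 'view': array([[ 0.75555454,  0.65503011,  0.0085384 , -0.38799438],
       [ 0.41618065, -0.46990276, -0.77845043, -0.20015966],
       [-0.50589625,  0.59171527, -0.62764801,  1.37262433],
       [ 0.        ,  0.        ,  0.        ,  1.        ]])}
top {'fov_y': 44.16774150930072, 'cx': 261.00639300716506, 'cy': 191.0164478956174, 'view': array([[ 0.00540345, -0.99995188,  0.00818787, -0.066923  ],
       [-0.9805247 , -0.00690562, -0.19627436,  0.56351843],
       [ 0.19632146, -0.00696785, -0.98051483,  1.11381123],
       [ 0.        ,  0.        ,  0.        ,  1.        ]])}
```

View pics/scene0.png

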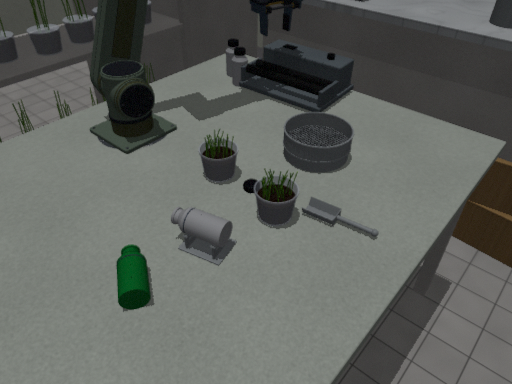

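View pics/top0.png

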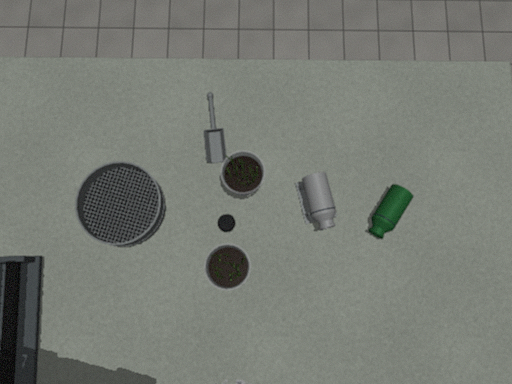

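```bash
python3 -m crank --help 2>&1 | head -30
```

```text
invalid input: not JSON, or not a number
```

```bash
cat > st.py <<'E'
from station import ctrl
import numpy as np
from scipy.spatial.transform import Rotation as R
def show():
    o=ctrl.get_obs();m=R.from_quat(o["tool_rot"]).as_matrix()
    print("t",round(o["time"],2),"p",o["tool_pos"].round(4),"x",m[:,0].round(3),"y",m[:,1].round(3),"z",m[:,2].round(3),"q",o["joints"].round(2),"F",o["ft_force"].round(1),"T",o["wrist_torque"].round(2),"g",round(o["grip_width"],3),round(o["gripper_force"],1))
if __name__=="__main__":show()
E
python3 -m crank '[[[0,0,-0.139,0,1],[0,0,-0.139,0,1],[0,0,-0.139,0,1],[0,0,-0.139,0,1],[0,0,-0.139,0,1],[0,0,-0.139,0,1],[0,0,-0.139,0,1],[0,0,-0.139,0,1]]]'; python3 st.py
python3 -m crank '[[[0,0,-0.139,0,1],[0,0,-0.139,0,1],[0,0,-0.139,0,1],[0,0,-0.139,0,1]]]'; python3 st.py
python3 -m crank '[[[0,0,-0.139,0,1],[0,0,-0.139,0,1],[0,0,-0.139,0,1],[0,0,-0.139,0,1]]]'; python3 st.py
```

```text
time: 0.77
tool_pos: [0.1407, 0.5565, 0.5663]
tool_rot: [0.124, 0.992, 0.0, 0.0]
ft_force: [0.7, 2.4, 0.3]
grip_width: 1.002
gripper_force: 0.0
t 0.77 p [0.1407 0.5565 0.5663] x [-0.969  0.245  0.   ] y [0.245 0.969 0.   ] z [ 0.  0. -1.] q [ 1.3   0.35  0.7   0.    2.1  -0.02] F [0.7 2.4 0.3] T [0.01 0.02 0.01] g 1.002 0.0
time: 1.1
tool_pos: [0.1351, 0.5333, 0.6587]
tool_rot: [0.124, 0.992, 0.005, 0.0]
ft_force: [1.3, 3.5, -0.8]
grip_width: 1.0
gripper_force: 0.0
t 1.1 p [0.1351 0.5333 0.6587] x [-0.969  0.245  0.   ] y [0.245 0.969 0.01 ] z [ 0.002  0.01  -1.   ] q [ 1.3   0.46  0.22  0.    2.45 -0.02] F [ 1.3  3.5 -0.8] T [ 0.21 -0.1  -0.02] g 1.0 0.0
time: 1.43
tool_pos: [0.1166, 0.4605, 0.718]
tool_rot: [0.123, 0.991, 0.044, 0.006]
ft_force: [-0.0, -0.9, -0.3]
grip_width: 1.002
gripper_force: 0.0
t 1.43 p [0.1166 0.4605 0.718 ] x [-0.969  0.245  0.   ] y [0.244 0.966 0.089] z [ 0.022  0.087 -0.996] q [ 1.3   0.35  0.22  0.    2.49 -0.02] F [-0.  -0.9 -0.3] T [-0.04 -0.03  0.03] g 1.002 0.0
```

```bash
cat > loc.py <<'E'
import numpy as np,cv2
from station import ctrl
def world(n,u,v,z=None,depth=None):
    c=ctrl.get_calibration(n);V=c["view"];f=192/np.tan(np.radians(c["fov_y"]/2))
    r=np.array([(u-c["cx"])/f,(v-c["cy"])/f,1.0]);Rm=V[:3,:3];C=-Rm.T@V[:3,3];d=Rm.T@r
    return C+d*((z-C[2])/d[2]) if z is not None else C+d*depth
def cloud(n,d):
    c=ctrl.get_calibration(n);V=c["view"];f=192/np.tan(np.radians(c["fov_y"]/2))
    v,u=np.mgrid[:384,:512];P=np.stack([(u-c["cx"])/f*d,(v-c["cy"])/f*d,d],-1)-V[:3,3]
    return P@V[:3,:3]
E
python3 - <<'E'
import numpy as np,cv2
from loc import *
z=np.load("pics/top0.npz");P=cloud("top",z["d"]);hsv=cv2.cvtColor(z["p"],cv2.COLOR_BGR2HSV)
print("table z",np.median(P[300:330,300:400,2]))
# jar: points above 70mm? in the window
def win(u0,u1,v0,v1,zlo,zhi=9):
    m=np.zeros(P.shape[:2],bool);m[v0:v1,u0:u1]=1
    m&=(P[...,2]>zlo)&(P[...,2]<zhi)&(z["d"]>0);return P[m]
J=win(285,350,160,240,.055);print("jar n",len(J),J.min(0),J.max(0))
c=J[:,:2].mean(0);w,V=np.linalg.eigh(np.cov(J[:,:2].T));a=V[:,1]*np.sign(V[0,1]);s=(J[:,:2]-c)@a;t=(J[:,:2]-c)@[-a[1],a[0]]
print("axis",a,np.degrees(np.arctan2(a[1],a[0])),"s",s.min(),s.max(),"t",t.min(),t.max())
for lo in np.arange(s.min(),s.max(),.01):
    k=(s>=lo)&(s<lo+.01);print(round(lo,3),k.sum(),"w",(c@[-a[1],a[0]]+t[k].min()).round(4),(c@[-a[1],a[0]]+t[k].max()).round(4),"top",J[k,2].max().round(4))
print("c",c,"end foot",c+a*s.max(),"mouth",c+a*s.min())
S=win(70,170,150,255,.08,.1);(cc,rr)=cv2.minEnclosingCircle((S[:,:2]*1000).astype(np.float32));print("sieve",cc,rr,len(S))
for n,wn in(("far",(215,272,145,205)),("near",(200,256,238,295))):
    T=win(*wn,.07,.2);(cc,rr)=cv2.minEnclosingCircle((T[:,:2]*1000).astype(np.float32));print(n,cc,rr,T[:,2].max())
print("cap",world("top",227,223,.018),"scoop",world("top",214,140,.02),world("top",211,95,.02))
H=win(0,60,230,384,.03);print("box",H.min(0),H.max(0),len(H))
E
```

```text
table z -0.0003849753102738295
jar n 1281 [ 0.46924914 -0.24543508  0.05763956] [ 0.60570564 -0.1648259   0.09516501]
axis [0.96801697 0.25088473] 14.529871853239671 s -0.0696170884466634 0.06466784280626255 t -0.03452182646775386 0.027657983717757344
-0.07 67 w -0.3555 -0.3169 top 0.0843
-0.06 65 w -0.3552 -0.318 top 0.0826
-0.05 91 w -0.3626 -0.3105 top 0.0907
-0.04 106 w -0.3662 -0.3072 top 0.0929
-0.03 104 w -0.3673 -0.3067 top 0.0942
-0.02 107 w -0.367 -0.3073 top 0.0933
-0.01 101 w -0.3668 -0.307 top 0.0939
0.0 106 w -0.3673 -0.3075 top 0.0932
0.01 102 w -0.368 -0.3077 top 0.0931
0.02 101 w -0.3674 -0.3072 top 0.0936
0.03 102 w -0.3679 -0.3075 top 0.0952
0.04 97 w -0.3683 -0.3077 top 0.0927
0.05 101 w -0.3689 -0.3083 top 0.0942
0.06 31 w -0.3645 -0.3086 top 0.093
c [ 0.53954923 -0.20555018] end foot [ 0.6021488  -0.18932601] mouth [ 0.47215871 -0.22301604]
sieve (527.3240356445312, 278.0813293457031) 102.73186492919922 685
far (605.0518188476562, -18.9025821685791) 55.65462875366211 0.13460151301497622
near (377.6402587890625, 13.787580490112305) 54.84356689453125 0.13268054620099995
cap [0.48879451 0.02152359 0.018     ] scoop [0.70578296 0.05946979 0.02      ] [0.83026114 0.07052969 0.02      ]
box [0.10925871 0.46258402 0.03000191] [0.40061601 0.5709907  0.09645191] 3473
```

```bash
python3 -m crank '[[[0,0,0.139,0,1],[0,0,0.139,0,1],[0,0,0.139,0,1],[0,0,0.139,0,1],[0,0,0.139,0,1],[0,0,0.139,0,1]]]'>/dev/null; python3 st.py
python3 -m crank '[[[0,-0.139,0,0,1],[0,-0.139,0,0,1],[0,-0.139,0,0,1],[0,-0.139,0,0,1]]]'>/dev/null; python3 st.py
python3 -m crank '[[[0,-0.139,0,0,1],[0,-0.139,0,0,1]]]'>/dev/null; python3 st.py
```

```text
t 1.93 p [0.122  0.4821 0.5023] x [-0.969  0.245  0.   ] y [0.244 0.966 0.089] z [ 0.022  0.086 -0.996] q [ 1.3   0.1   1.19  0.    1.76 -0.02] F [0.1 0.4 0.4] T [-0.   -0.04 -0.01] g 0.997 0.0
t 2.27 p [0.0811 0.3202 0.4885] x [-0.969  0.245  0.   ] y [0.244 0.966 0.087] z [ 0.021  0.084 -0.996] q [ 1.28 -0.18  1.49  0.    1.75 -0.04] F [0.2 0.4 0.4] T [-0.09  0.06 -0.03] g 0.999 0.0
t 2.43 p [0.0606 0.2395 0.4815] x [-0.969  0.245  0.   ] y [0.244 0.966 0.088] z [ 0.022  0.085 -0.996] q [ 1.27 -0.32  1.6   0.    1.78 -0.05] F [-0.1 -0.2  1.5] T [-0.09  0.01 -0.02] g 0.999 0.0
```

```bash
python3 - <<'E'
import numpy as np
D=[(.141,.557,.2301,.32033,1.5657,1.25736),(.1407,.5565,.5663,.35,.70,2.10),(.1351,.5333,.6587,.46,.22,2.45),(.1166,.4605,.718,.35,.22,2.49),(.122,.4821,.5023,.10,1.19,1.76),(.0811,.3202,.4885,-.18,1.49,1.75),(.0606,.2395,.4815,-.32,1.6,1.78)]
A=[];b=[]
for x,y,z,a,c,e in D:
    s=a+c;S=s+e
    A.append([1,0,np.sin(a),np.sin(s),np.cos(s),np.sin(S)]);b.append(np.hypot(x,y))
    A.append([0,1,np.cos(a),np.cos(s),-np.sin(s),np.cos(S)]);b.append(z)
A=np.array(A);b=np.array(b);s,_,rk,sv=np.linalg.lstsq(A,b,rcond=None)
print("r0,h,L1,L2,off,Lt",s.round(3),(A@s-b).round(4),rk,sv.round(2))
B=A[:,[0,1,2,3,5]];s,*_=np.linalg.lstsq(B,b,rcond=None);print(s.round(3),(B@s-b).round(4))
r0,h,L1,L2,Lt=s
from scipy.optimize import least_squares
lo=np.array([-.84,.21,.05]);hi=np.array([2.01,2.61,2.63])
def fk(q):
    a,c,e=q;return np.array([r0+L1*np.sin(a)+L2*np.sin(a+c)+Lt*np.sin(a+c+e),h+L1*np.cos(a)+L2*np.cos(a+c)+Lt*np.cos(a+c+e),a+c+e])
for z in(.6,.5,.4,.3,.2):
  for r in (.35,.3,.25,.2,.15,.1):
    o=least_squares(lambda q:(fk(q)-[r,z,np.pi])*[1,1,.3],[.0,1.6,1.6],bounds=(lo,hi));f=fk(o.x);print(z,r,o.x.round(2),f.round(3))
E
```

```text
r0,h,L1,L2,off,Lt [-0.     0.147  0.593  0.418  0.025  0.326] [ 0.0003  0.0002  0.0008 -0.0024 -0.0015  0.0025  0.0009 -0.001  -0.0004
  0.0015 -0.0002  0.0002  0.0001 -0.001 ] 6 [5.15 3.68 1.07 0.77 0.43 0.06]
[-0.005  0.236  0.617  0.422  0.461] [ 0.0153 -0.0005 -0.0051 -0.0017 -0.0104 -0.0025 -0.003  -0.0064  0.0072
  0.0055 -0.0001  0.0039 -0.0039  0.0017]
0.6 0.35 [-0.02  1.08  2.09] [0.35  0.6   3.142]
0.6 0.3 [-0.1   1.15  2.09] [0.3   0.6   3.142]
0.6 0.25 [-0.17  1.2   2.11] [0.25  0.6   3.142]
0.6 0.2 [-0.25  1.25  2.14] [0.2   0.6   3.142]
0.6 0.15 [-0.32  1.29  2.17] [0.15  0.6   3.142]
0.6 0.1 [-0.39  1.31  2.22] [0.1   0.6   3.142]
0.5 0.35 [-0.09  1.39  1.84] [0.35  0.5   3.142]
0.5 0.3 [-0.16  1.46  1.85] [0.3   0.5   3.142]
0.5 0.25 [-0.24  1.51  1.87] [0.25  0.5   3.142]
0.5 0.2 [-0.32  1.55  1.91] [0.2   0.5   3.142]
0.5 0.15 [-0.4   1.59  1.95] [0.15  0.5   3.142]
0.5 0.1 [-0.47  1.61  2.  ] [0.1   0.5   3.142]
0.4 0.35 [-0.11  1.65  1.6 ] [0.35  0.4   3.142]
0.4 0.3 [-0.19  1.72  1.62] [0.3   0.4   3.142]
0.4 0.25 [-0.27  1.77  1.64] [0.25  0.4   3.142]
0.4 0.2 [-0.36  1.82  1.68] [0.2   0.4   3.142]
0.4 0.15 [-0.44  1.85  1.73] [0.15  0.4   3.142]
0.4 0.1 [-0.52  1.88  1.79] [0.1   0.4   3.142]
0.3 0.35 [-0.09  1.88  1.36] [0.35  0.3   3.142]
0.3 0.3 [-0.18  1.94  1.37] [0.3   0.3   3.142]
0.3 0.25 [-0.26  2.    1.4 ] [0.25  0.3   3.142]
0.3 0.2 [-0.35  2.05  1.44] [0.2   0.3   3.142]
0.3 0.15 [-0.45  2.09  1.5 ] [0.15  0.3   3.142]
0.3 0.1 [-0.54  2.12  1.56] [0.1   0.3   3.142]
0.2 0.35 [-0.03  2.08  1.1 ] [0.35  0.2   3.142]
0.2 0.3 [-0.12  2.15  1.11] [0.3   0.2   3.142]
0.2 0.25 [-0.21  2.22  1.13] [0.25  0.2   3.142]
0.2 0.2 [-0.3   2.27  1.17] [0.2   0.2   3.142]
0.2 0.15 [-0.4   2.32  1.23] [0.15  0.2   3.142]
0.2 0.1 [-0.51  2.35  1.3 ] [0.1   0.2   3.142]
```

```bash
python3 - <<'E'
import numpy as np
from loc import *
z=np.load("pics/scene0.npz");P=cloud("scene",z["d"]);ok=z["d"]>0
r=np.hypot(P[...,0],P[...,1])
for lo in range(-180,180,30):
    az=np.degrees(np.arctan2(P[...,1],P[...,0]))
    m=ok&(az>=lo)&(az<lo+30)&(P[...,2]>.12)&(r>.2)&(r<1.3)
    if m.sum():print(lo,m.sum(),"r",r[m].min().round(2),np.percentile(r[m],50).round(2),"zmax",P[...,2][m].max().round(2))
E
python3 -m crank '[[[0,0.094,-0.058,0,1],[0,0.094,-0.058,0,1],[0,0.094,-0.058,0,1],[0,0.094,-0.058,0,1]]]'>/dev/null
python3 -m crank '[[[-0.115,-0.066,0,0,1],[-0.115,-0.066,0,0,1],[-0.115,-0.066,0,0,1],[-0.115,-0.066,0,0,1],[-0.115,-0.066,0,0,1],[-0.115,-0.066,0,0,1],[-0.115,-0.066,0,0,1],[-0.115,-0.066,0,0,1],[-0.115,-0.066,0,0,1]]]'>/dev/null; python3 st.py
python3 -m crank '[[[0,0,0,0.0795,1],[0,0,0,0.0795,1],[0,0,0,0.0795,1],[0,0,0,0.0795,1],[0,0,0,0.0795,1],[0,0,0,0.0795,1],[0,0,0,0.0795,1],[0,0,0,0.0795,1],[0,0,0,0.0795,1],[0,0,0,0.0795,1],[0,0,0,0.0795,1],[0,0,0,0.0795,1]]]' >/dev/null; python3 -m crank '[[[0,0,0,0.0795,1],[0,0,0,0.0795,1],[0,0,0,0.0795,1],[0,0,0,0.0795,1],[0,0,0,0.0795,1],[0,0,0,0.0795,1],[0,0,0,0.0795,1],[0,0,0,0.0795,1],[0,0,0,0.0795,1]]]' >/dev/null;  python3 st.py
```

```text
-180 340 r 0.63 0.65 zmax 0.24
-30 55 r 0.36 0.6 zmax 0.13
0 43 r 0.35 0.39 zmax 0.13
30 58 r 0.71 0.73 zmax 0.14
60 5099 r 0.47 1.16 zmax 0.34
90 426 r 0.5 1.14 zmax 0.19
120 231 r 0.82 0.86 zmax 0.19
150 1501 r 0.58 0.65 zmax 0.28
t 3.52 p [0.3455 0.0943 0.5456] x [-0.969  0.246 -0.   ] y [0.245 0.965 0.089] z [ 0.022  0.087 -0.996] q [ 0.16 -0.09  1.27  0.09  1.92 -1.13] F [0.4 1.  0.4] T [-0.03 -0.02 -0.04] g 0.997 0.0
t 5.27 p [0.3446 0.0963 0.5454] x [0.965 0.26  0.043] y [ 0.263 -0.962 -0.078] z [ 0.021  0.086 -0.996] q [ 0.17 -0.09  1.27  0.09  1.92  1.5 ] F [ 0.4 -0.2 -0.8] T [-0.15  0.17  0.03] g 0.999 0.0
```

```bash

python3 -m crank '[[[-0.064,0.115,0,0,1],[-0.064,0.115,0,0,1],[-0.064,0.115,0,0,1],[-0.064,0.115,0,0,1],[-0.064,0.115,0,0,1],[-0.064,0.115,0,0,1],[-0.064,0.115,0,0,1],[-0.064,0.115,0,0,1],[-0.064,0.115,0,0,1]]]'>/dev/null; python3 st.py
python3 -m crank '[[[-0.133,0,0,0,1],[-0.133,0,0,0,1],[-0.133,0,0,0,1],[-0.133,0,0,0,1],[-0.133,0,0,0,1],[-0.133,0,0,0,1],[-0.133,0,0,0,1],[-0.133,0,0,0,1],[-0.133,0,0,0,1]]]'>/dev/null; python3 st.py
python3 -m crank '[[[-0.068,-0.104,0,0,1],[-0.068,-0.104,0,0,1],[-0.068,-0.104,0,0,1],[-0.068,-0.104,0,0,1],[-0.068,-0.104,0,0,1],[-0.068,-0.104,0,0,1],[-0.068,-0.104,0,0,1],[-0.068,-0.104,0,0,1],[-0.068,-0.104,0,0,1]]]'>/dev/null; python3 st.py
```

```text
t 6.02 p [ 0.2606 -0.2494  0.5138] x [0.963 0.265 0.044] y [ 0.268 -0.96  -0.077] z [ 0.022  0.086 -0.996] q [-0.86 -0.05  1.32  0.08  1.92  0.47] F [ 1.6 -0.1  1.2] T [-0.11  0.12 -0.02] g 0.999 0.0
t 6.77 p [-0.086  -0.343   0.4981] x [0.963 0.266 0.044] y [ 0.268 -0.96  -0.077] z [ 0.022  0.086 -0.996] q [-1.85 -0.05  1.35 -0.    1.92 -0.55] F [ 1.  -0.6  0.5] T [-0.14  0.16  0.04] g 1.0 0.0
t 7.52 p [-0.3371 -0.1209  0.5118] x [0.963 0.266 0.044] y [ 0.269 -0.96  -0.077] z [ 0.022  0.086 -0.996] q [-2.77 -0.05  1.33 -0.08  1.92 -1.49] F [-0.8 -2.6 -0.4] T [-0.18  0.14 -0.07] g 0.998 0.0
```

```bash

python3 -m crank '[[[0,0,-0.139,0,1],[0,0,-0.139,0,1],[0,0,-0.139,0,1],[0,0,-0.139,0,1],[0,0,-0.139,0,1],[0,0,-0.139,0,1]]]'>/dev/null; python3 st.py
python3 -m crank '[[[0.04,0,-0.13,0,1],[0.04,0,-0.13,0,1],[0.04,0,-0.13,0,1],[0.04,0,-0.13,0,1]]]'>/dev/null; python3 st.py
python3 -m crank '[[[0.08,0,-0.11,0,1],[0.08,0,-0.11,0,1],[0.08,0,-0.11,0,1]]]'>/dev/null; python3 st.py
```

```text
t 8.02 p [-0.3399 -0.1412  0.7354] x [0.963 0.267 0.036] y [ 0.269 -0.96  -0.078] z [ 0.013  0.085 -0.996] q [-2.72  0.23  0.34 -0.14  2.61 -1.54] F [-1.2 -0.8  1.8] T [-0.16  0.24 -0.1 ] g 0.998 0.0
t 8.35 p [-0.3086 -0.1356  0.7769] x [ 0.955  0.276 -0.112] y [ 0.269 -0.96  -0.076] z [-0.128  0.043 -0.991] q [-2.67  0.2   0.21 -0.2   2.63 -1.55] F [-0.3  0.7 -0.1] T [-0.1   0.05  0.06] g 1.002 0.0
t 8.6 p [-0.2475 -0.1191  0.8063] x [ 0.938  0.279 -0.208] y [ 0.269 -0.96  -0.071] z [-0.22   0.011 -0.976] q [-2.59  0.1   0.21 -0.25  2.63 -1.54] F [ 0.7 -0.1 -0.4] T [-0.07  0.01 -0.03] g 1.0 0.0
```

```bash

python3 -m crank '[[[-0.132,0.034,0.026,0,1],[-0.132,0.034,0.026,0,1],[-0.132,0.034,0.026,0,1],[-0.132,0.034,0.026,0,1],[-0.132,0.034,0.026,0,1],[-0.132,0.034,0.026,0,1]]]'>/dev/null; python3 st.py
python3 -m crank '[[[-0.132,0.034,0.026,0,1],[-0.132,0.034,0.026,0,1],[-0.132,0.034,0.026,0,1],[-0.132,0.034,0.026,0,1]]]'>/dev/null; python3 st.py
```

```text
t 9.1 p [-0.3447 -0.1972  0.7413] x [ 0.962  0.271 -0.027] y [ 0.267 -0.959 -0.092] z [-0.051  0.081 -0.995] q [-2.57  0.29  0.21 -0.2   2.63 -1.45] F [-0.8 -1.  -0.6] T [-0.12  0.12  0.07] g 1.001 0.0
t 9.43 p [-0.4043 -0.2382  0.6868] x [0.962 0.258 0.094] y [ 0.267 -0.957 -0.111] z [ 0.061  0.132 -0.989] q [-2.58  0.42  0.21 -0.16  2.63 -1.41] F [-0.8 -0.6 -0.4] T [-0.15  0.17 -0.02] g 0.996 0.0
```

```bash

python3 -m crank '[[[0,0,0.139,0,1],[0,0,0.139,0,1],[0,0,0.139,0,1],[0,0,0.139,0,1]]]'>/dev/null; python3 st.py
python3 -m crank '[[[-0.134,0.034,-0.017,0,1],[-0.134,0.034,-0.017,0,1],[-0.134,0.034,-0.017,0,1],[-0.134,0.034,-0.017,0,1]]]'>/dev/null; python3 st.py
python3 -m crank '[[[-0.092,0.016,-0.102,0,1],[-0.092,0.016,-0.102,0,1],[-0.092,0.016,-0.102,0,1],[-0.092,0.016,-0.102,0,1],[-0.092,0.016,-0.102,0,1],[-0.092,0.016,-0.102,0,1]]]'>/dev/null; python3 st.py
python3 -m crank '[[[-0.092,0.016,-0.102,0,1],[-0.092,0.016,-0.102,0,1],[-0.092,0.016,-0.102,0,1],[-0.092,0.016,-0.102,0,1]]]'>/dev/null; python3 st.py
```

```text
t 9.77 p [-0.4002 -0.2218  0.5643] x [0.962 0.259 0.088] y [ 0.269 -0.957 -0.113] z [ 0.055  0.132 -0.99 ] q [-2.6   0.18  0.94 -0.1   2.13 -1.35] F [-0.7 -0.4  1.1] T [-0.13  0.19  0.02] g 1.002 0.0
t 10.1 p [-0.5378 -0.301   0.5662] x [0.961 0.259 0.093] y [ 0.269 -0.956 -0.115] z [ 0.06   0.135 -0.989] q [-2.61  0.55  0.35 -0.12  2.35 -1.38] F [-0.5 -1.3  1.3] T [-0.2   0.2   0.01] g 0.999 0.0
t 10.6 p [-0.5735 -0.3195  0.5781] x [ 0.962  0.272 -0.025] y [ 0.268 -0.959 -0.094] z [-0.05   0.084 -0.995] q [-2.6   0.6   0.21 -0.13  2.32 -1.4 ] F [-0.1 -0.4  0.4] T [-0.12  0.11 -0.03] g 1.002 0.0
t 10.93 p [-0.5861 -0.3274  0.5897] x [ 0.955  0.278 -0.108] y [ 0.27 -0.96 -0.08] z [-0.126  0.048 -0.991] q [-2.6   0.59  0.21 -0.14  2.25 -1.4 ] F [-0.3  0.2 -0.3] T [-0.07  0.1   0.01] g 1.0 0.0
```

```bash

python3 -m crank '[[[-0.115,0.02,-0.076,0,1],[-0.115,0.02,-0.076,0,1],[-0.115,0.02,-0.076,0,1],[-0.115,0.02,-0.076,0,1],[-0.115,0.02,-0.076,0,1],[-0.115,0.02,-0.076,0,1]]]'>/dev/null; python3 st.py
python3 -m crank '[[[-0.115,0.02,-0.076,0,1],[-0.115,0.02,-0.076,0,1],[-0.115,0.02,-0.076,0,1],[-0.115,0.02,-0.076,0,1],[-0.115,0.02,-0.076,0,1],[-0.115,0.02,-0.076,0,1]]]'>/dev/null; python3 st.py
```

```text
t 11.43 p [-0.6313 -0.3498  0.5925] x [ 0.928  0.28  -0.246] y [ 0.275 -0.96  -0.057] z [-0.252 -0.015 -0.968] q [-2.6   0.59  0.21 -0.14  2.1  -1.4 ] F [0.9 0.6 0.4] T [-0.    0.02  0.03] g 1.0 0.0
t 11.93 p [-0.6546 -0.3646  0.6235] x [ 0.879  0.273 -0.391] y [ 0.283 -0.959 -0.032] z [-0.383 -0.083 -0.92 ] q [-2.59  0.57  0.21 -0.14  1.97 -1.4 ] F [ 0.3  0.2 -1.1] T [-0.03 -0.12  0.02] g 0.998 0.0
```

```bash

python3 -m crank '[[[-0.115,0.02,-0.076,0,1],[-0.115,0.02,-0.076,0,1],[-0.115,0.02,-0.076,0,1],[-0.115,0.02,-0.076,0,1],[-0.115,0.02,-0.076,0,1],[-0.115,0.02,-0.076,0,1],[-0.115,0.02,-0.076,0,1],[-0.115,0.02,-0.076,0,1]]]'>/dev/null; python3 st.py
```

```text
t 12.6 p [-0.6534 -0.3727  0.6988] x [ 0.78   0.245 -0.576] y [ 0.3   -0.954  0.   ] z [-0.549 -0.173 -0.818] q [-2.58  0.5   0.22 -0.15  1.83 -1.4 ] F [ 0.5  0.4 -0.7] T [ 0.06 -0.14 -0.02] g 0.997 0.0
```

```bash
cat > rel.py <<'E'
# print tool-axis units for a world displacement to target
import sys,numpy as np
from st import *
def to(p,n=None):
    o=ctrl.get_obs();m=R.from_quat(o["tool_rot"]).as_matrix();d=np.array(p)-o["tool_pos"];u=m.T@d/.3
    k=int(np.ceil(np.linalg.norm(u)/.137));print("->",p,"units",u.round(4),"rows",k,"each",(u/k).round(4))
if __name__=="__main__":
    for a in sys.argv[1:]: to([float(v) for v in a.split(",")])
E
python3 rel.py=1 2>/dev/null; python3 - <<'E'
# precise jar pose from a fresh top view + scene view (arm is behind)
import numpy as np,cv2
from loc import *
from scipy.optimize import least_squares
n="top";p,d=ctrl.capture(n);cv2.imwrite("pics/top1.png",p);P=cloud(n,d)
m=np.zeros(d.shape,bool);m[160:240,285:350]=1;m&=(P[...,2]>.055)
J=P[m]
a=np.array([.968,.251]);c=J[:,:2].mean(0)
s=(J[:,:2]-c)@a;k=(s>-.03)&(s<.055);B=J[k]
# cylinder r=31mm axis at z0: fit y-offset, angle, z0
def f(q):
    th,off,z0=q;nn=np.array([-np.sin(th),np.cos(th)]);t=(B[:,:2]-c)@nn-off;return np.hypot(t,B[:,2]-z0)-.031
r=least_squares(f,[.253,0,.06],loss="soft_l1",f_scale=.002);th,off,z0=r.x;print("az",np.degrees(th),"off",off,"z0",z0,"res",np.std(f(r.x)))
A=np.array([np.cos(th),np.sin(th)]);nn=np.array([-A[1],A[0]]);t=(J[:,:2]-c)@nn-off;s=(J[:,:2]-c)@A
k=(np.abs(t)<.012)&(J[:,2]>z0);print("s range",np.sort(s[k])[:3],np.sort(s[k])[-4:])
# edges by radial profile: foot = max s among high points; lip = min
foot=np.sort(s[(np.abs(t)<.02)&(J[:,2]>z0+.015)])[-3:].mean();lip=np.sort(s[k])[:3].mean()
print("foot",foot,"lip",lip,"len",foot-lip,"origin by foot",c+nn*off+A*(foot-.05),"by lip",c+nn*off+A*(lip+.083))
E
```

```text
az 13.32957214174226 off -0.006907610613812188 z0 0.059113675899651406 res 0.001787466200012759
s range [-0.06685583 -0.06648368 -0.06629913] [0.0656905  0.06577977 0.06646313 0.06657245]
foot 0.0665280771705367 lip -0.06654621023768882 len 0.13307428740822552 origin by foot [ 0.55401477 -0.20595625] by lip [ 0.55394248 -0.20597338]
```

```bash

python3 -m crank '[[[-0.115,0.02,-0.076,0.02,1],[-0.115,0.02,-0.076,0.02,1],[0,0,0,0.02,1]]]'>/dev/null; python3 st.py
python3 rel.py -- 2>/dev/null; python3 -c "
from rel import *
to([-.097,-.39,.6])
m=R.from_quat(ctrl.get_obs()['tool_rot']).as_matrix()
z=m[:,2];c=np.array([.554,-.206,.06]);print('yA',m[:,1]@[.973,.2306,0],'xA',m[:,0]@[.973,.2306,0])
pre=c+.002*z-.15*z;print('pre',pre);print('via->pre units',m.T@(pre-[-.097,-.39,.6])/.3)"
```

```text
t 12.9 p [-0.6465 -0.3707  0.7241] x [ 0.774  0.143 -0.617] y [ 0.232 -0.97   0.067] z [-0.589 -0.195 -0.784] q [-2.57  0.47  0.21 -0.16  1.8  -1.3 ] F [ 0.7 -0.2 -0.5] T [ 0.09 -0.26  0.02] g 0.997 0.0
-> [-0.097, -0.39, 0.6] units [ 1.6641  0.4603 -0.7413] rows 14 each [ 0.1189  0.0329 -0.053 ]
yA 0.0023507482819663888 xA 0.7862115849523106
pre [ 0.64112808 -0.17707512  0.17608639]
via->pre units [ 2.87747798 -0.21210332 -0.47882678]
```

```bash

python3 -m crank '[[[0.119,0.033,-0.053,0,1],[0.119,0.033,-0.053,0,1],[0.119,0.033,-0.053,0,1],[0.119,0.033,-0.053,0,1],[0.119,0.033,-0.053,0,1],[0.119,0.033,-0.053,0,1],[0.119,0.033,-0.053,0,1]]]'>/dev/null; python3 -m crank '[[[0.119,0.033,-0.053,0,1],[0.119,0.033,-0.053,0,1],[0.119,0.033,-0.053,0,1],[0.119,0.033,-0.053,0,1],[0.119,0.033,-0.053,0,1],[0.119,0.033,-0.053,0,1],[0.119,0.033,-0.053,0,1]]]'>/dev/null; python3 st.py
python3 -m crank '[[[0.131,-0.0096,-0.0218,0,1],[0.131,-0.0096,-0.0218,0,1],[0.131,-0.0096,-0.0218,0,1],[0.131,-0.0096,-0.0218,0,1],[0.131,-0.0096,-0.0218,0,1],[0.131,-0.0096,-0.0218,0,1],[0.131,-0.0096,-0.0218,0,1],[0.131,-0.0096,-0.0218,0,1],[0.131,-0.0096,-0.0218,0,1],[0.131,-0.0096,-0.0218,0,1]]]'>/dev/null; python3 st.py;python3 -c "
from rel import *
to([.641,-.177,.176])"
```

```text
t 14.07 p [-0.1069 -0.3899  0.6028] x [ 0.777  0.144 -0.613] y [ 0.233 -0.97   0.067] z [-0.585 -0.195 -0.787] q [-1.37 -0.1   1.31 -0.68  1.78 -0.21] F [-0.  -1.5 -0.2] T [ 0.01 -0.23  0.06] g 1.002 0.0
t 14.9 p [ 0.2298 -0.2924  0.4107] x [ 0.778  0.145 -0.612] y [ 0.233 -0.97   0.066] z [-0.584 -0.194 -0.788] q [-0.53  0.11  1.56 -0.51  1.9   0.77] F [ 0.5 -1.1 -0.5] T [ 0.   -0.25  0.03] g 0.999 0.0
-> [0.641, -0.177, 0.176] units [ 1.6002 -0.1052 -0.2583] rows 12 each [ 0.1334 -0.0088 -0.0215]
```

```bash

python3 -m crank '[[[0.1334,-0.0088,-0.0215,0,1],[0.1334,-0.0088,-0.0215,0,1],[0.1334,-0.0088,-0.0215,0,1],[0.1334,-0.0088,-0.0215,0,1],[0.1334,-0.0088,-0.0215,0,1],[0.1334,-0.0088,-0.0215,0,1],[0.1334,-0.0088,-0.0215,0,1],[0.1334,-0.0088,-0.0215,0,1],[0.1334,-0.0088,-0.0215,0,1],[0.1334,-0.0088,-0.0215,0,1],[0.1334,-0.0088,-0.0215,0,1],[0.1334,-0.0088,-0.0215,0,1]]]'>/dev/null; python3 st.py
python3 -c "
from rel import *
m=R.from_quat(ctrl.get_obs()['tool_rot']).as_matrix()
to(np.array([.554,-.206,.06])+.002*m[:,2])
import cv2
p,d=ctrl.capture('wrist');cv2.imwrite('pics/w1.png',p);print(ctrl.get_calibration('wrist')['view'])"
```

```text
t 15.9 p [ 0.6409 -0.1774  0.175 ] x [ 0.777  0.145 -0.612] y [ 0.233 -0.97   0.066] z [-0.584 -0.193 -0.788] q [-0.15  0.82  0.97 -0.31  1.94  1.18] F [0.3 0.2 0.6] T [ 0.03 -0.3   0.03] g 1.002 0.0
-> [ 0.55283137 -0.20638696  0.05842375] units [-4.400e-03 -2.000e-04  4.965e-01] rows 4 each [-0.0011 -0.      0.1241]
[[ 0.23829235 -0.96927554  0.06100557 -0.33390684]
 [-0.61273051 -0.10130716  0.78377177  0.27585381]
 [-0.7535105  -0.22414678 -0.61804542  0.71452037]
 [ 0.          0.          0.          1.        ]]
```

View pics/w1.png

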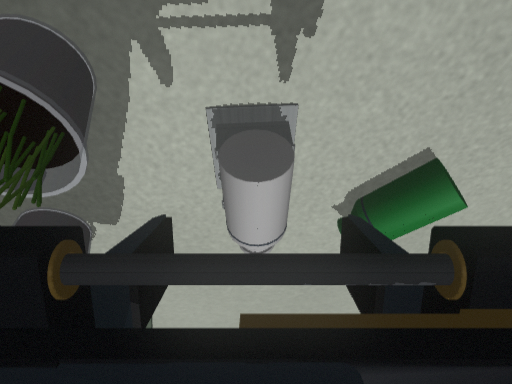

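```bash

python3 -m crank '[[[-0.001,0,0.0993,0,1],[-0.001,0,0.0993,0,1],[-0.001,0,0.0993,0,1],[-0.001,0,0.0993,0,1],[0,0,0.0993,0,1],[0,0,0,0,1]]]'>/dev/null; python3 st.py
python3 -m crank '[[[0,0,0,0,-1],[0,0,0,0,-1],[0,0,0,0,-1],[0,0,0,0,-1],[0,0,0,0,-1],[0,0,0,0,-1]]]'>/dev/null; python3 st.py
```

```text
t 16.45 p [ 0.5457 -0.207   0.0561] x [ 0.771  0.145 -0.621] y [ 0.232 -0.971  0.06 ] z [-0.594 -0.19  -0.782] q [-0.21  0.78  1.38 -0.32  1.58  1.24] F [-1.6  0.1 -0.3] T [ 0.08 -0.19  0.02] g 0.996 0.0
t 16.95 p [ 0.5524 -0.2061  0.0604] x [ 0.779  0.145 -0.61 ] y [ 0.232 -0.971  0.065] z [-0.583 -0.192 -0.789] q [-0.21  0.78  1.37 -0.31  1.58  1.24] F [2.5 3.8 3.9] T [ 0.52 -0.18 -0.39] g 0.673 30.0
```

```bash

python3 -m crank '[[[-0.02,0.002,-0.026,0,-1],[-0.02,0.002,-0.026,0,-1],[-0.02,0.002,-0.026,0,-1],[0,0,0,0,-1]]]'>/dev/null; python3 st.py
python3 -m crank '[[[-0.045,0.005,-0.058,0,-1],[-0.065,0.007,-0.084,0,-1],[-0.065,0.007,-0.084,0,-1],[-0.065,0.007,-0.084,0,-1],[-0.045,0.005,-0.058,0,-1],[0,0,0,0,-1],[0,0,0,0,-1]]]'>/dev/null; python3 st.py
python3 -c "
from rel import *
to([.50,.29,.235])"
```

```text
t 17.28 p [ 0.5522 -0.2074  0.0913] x [ 0.779  0.144 -0.61 ] y [ 0.232 -0.97   0.067] z [-0.582 -0.194 -0.789] q [-0.21  0.75  1.34 -0.32  1.63  1.23] F [ 0.4 -0.3 -3.9] T [ 0.21 -0.74  0.07] g 0.667 30.0
t 17.87 p [ 0.552  -0.207   0.2292] x [ 0.779  0.145 -0.61 ] y [ 0.232 -0.97   0.066] z [-0.583 -0.193 -0.789] q [-0.21  0.64  1.19 -0.33  1.88  1.14] F [ 0.1 -0.1 -4.7] T [ 0.23 -0.71 -0.02] g 0.672 30.0
-> [0.5, 0.29, 0.235] units [ 0.0935 -1.6465 -0.2342] rows 13 each [ 0.0072 -0.1267 -0.018 ]
```

```bash

python3 -m crank '[[[0.003,-0.04,-0.006,0,-1],[0.006,-0.08,-0.012,0,-1],[0.007,-0.1172,-0.017,0,-1],[0.007,-0.1172,-0.017,0,-1],[0.007,-0.1172,-0.017,0,-1],[0.007,-0.1172,-0.017,0,-1],[0.007,-0.1172,-0.017,0,-1],[0.007,-0.1172,-0.017,0,-1]]]'>/dev/null; python3 st.py
python3 -m crank '[[[0.007,-0.1172,-0.017,0,-1],[0.007,-0.1172,-0.017,0,-1],[0.007,-0.1172,-0.017,0,-1],[0.007,-0.1172,-0.017,0,-1],[0.007,-0.1172,-0.017,0,-1],[0.007,-0.1172,-0.017,0,-1],[0.006,-0.08,-0.012,0,-1],[0.003,-0.04,-0.006,0,-1],[0,0,0,0,-1],[0,0,0,0,-1]]]'>/dev/null; python3 st.py
python3 -c "
from rel import *
to([.50,.29,.20])
import cv2
p,d=ctrl.capture('scene');cv2.imwrite('pics/s2.png',p)"
```

```text
t 18.53 p [0.5257 0.0442 0.2296] x [ 0.774  0.145 -0.616] y [ 0.233 -0.97   0.065] z [-0.589 -0.194 -0.785] q [ 0.13  0.59  1.29 -0.12  1.92  1.49] F [ 0.7  0.3 -4.7] T [ 0.2  -0.73 -0.02] g 0.67 30.0
t 19.37 p [0.5021 0.2905 0.2331] x [ 0.775  0.144 -0.615] y [ 0.234 -0.97   0.068] z [-0.587 -0.196 -0.785] q [0.46 0.68 1.11 0.09 2.01 1.83] F [-0.  -0.2 -4.2] T [ 0.18 -0.69  0.01] g 0.673 30.0
-> [0.5, 0.29, 0.2] units [ 0.0623 -0.0074  0.0911] rows 1 each [ 0.0623 -0.0074  0.0911]
```

View pics/s2.png

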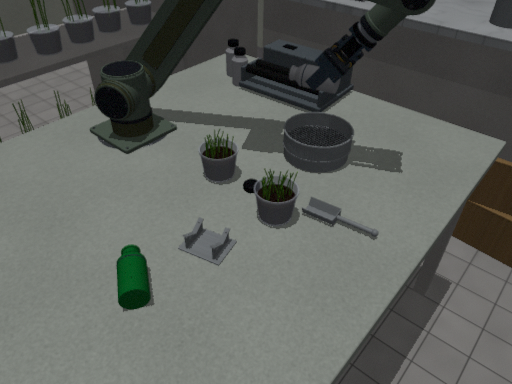

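```bash

python3 -m crank '[[[0.031,-0.004,0.045,0,-1],[0.031,-0.004,0.045,0,-1]]]'>/dev/null
python3 -m crank '[[[0,0,0,-0.0795,-1],[0,0,0,-0.0795,-1],[0,0,0,-0.0795,-1],[0,0,0,-0.0795,-1],[0,0,0,-0.0795,-1],[0,0,0,-0.0795,-1],[0,0,0,-0.0795,-1],[0,0,0,-0.0795,-1],[0,0,0,-0.0795,-1],[0,0,0,-0.0795,-1],[0,0,0,-0.0795,-1],[0,0,0,-0.0795,-1]]]'>/dev/null; python3 st.py
python3 -m crank '[[[0,0,0,-0.0795,-1],[0,0,0,-0.0795,-1],[0,0,0,-0.0795,-1],[0,0,0,-0.0795,-1],[0,0,0,-0.0795,-1],[0,0,0,-0.0795,-1],[0,0,0,-0.0795,-1],[0,0,0,-0.0795,-1],[0,0,0,-0.0795,-1],[0,0,0,-0.0795,-1],[0,0,0,-0.0795,-1],[0,0,0,-0.0795,-1]]]'>/dev/null; python3 st.py
python3 -m crank '[[[0,0,0,-0.0795,-1],[0,0,0,-0.01,-1],[0,0,0,0,-1],[0,0,0,0,-1],[0,0,0,0,-1]]]'>/dev/null; python3 st.py
python3 -c "
from st import *
import cv2
m=R.from_quat(ctrl.get_obs()['tool_rot']).as_matrix()
p,d=ctrl.capture('scene');cv2.imwrite('pics/s3.png',cv2.resize(p[20:220,190:450],None,fx=2.5,fy=2.5))
p,d=ctrl.capture('top');cv2.imwrite('pics/t3.png',p)"
```

```text
t 20.58 p [0.5012 0.2885 0.2018] x [-0.178  0.978 -0.107] y [ 0.791  0.078 -0.608] z [-0.586 -0.193 -0.787] q [0.46 0.69 1.16 0.09 1.94 0.32] F [-0.2 -0.2 -5.3] T [ 0.18 -0.81  0.01] g 0.672 30.0
t 21.58 p [0.5011 0.2885 0.202 ] x [-0.801 -0.007  0.598] y [-0.121  0.981 -0.15 ] z [-0.586 -0.193 -0.787] q [ 0.46  0.69  1.16  0.09  1.94 -1.18] F [ 0.2 -0.  -3.5] T [ 0.29 -0.72  0.04] g 0.669 30.0
t 22.0 p [0.5009 0.29   0.2021] x [-0.778 -0.139  0.613] y [-0.227  0.971 -0.069] z [-0.585 -0.193 -0.787] q [ 0.46  0.7   1.16  0.09  1.94 -1.32] F [-0.1  0.7 -3.7] T [ 0.22 -0.69 -0.  ] g 0.669 30.0
```

View pics/s3.png

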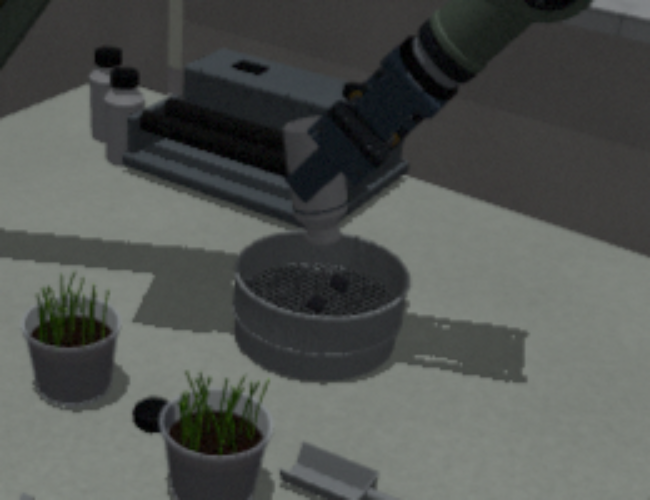

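```bash
cat > wt.py <<'E'
from station import ctrl
import sys
print("Fz",ctrl.get_obs()["ft_force"][2].round(2))
E
python3 -m crank '[[[0.06,-0.007,-0.077,0,-1],[-0.06,0.007,0.077,0,-1],[0.06,-0.007,-0.077,0,-1],[-0.06,0.007,0.077,0,-1],[0.06,-0.007,-0.077,0,-1],[-0.06,0.007,0.077,0,-1],[0.06,-0.007,-0.077,0,-1],[-0.06,0.007,0.077,0,-1],[0,0,0,0,-1],[0,0,0,0,-1],[0,0,0,0,-1]]]'|grep -E 'force|pos'; python3 -m crank '[[[0,0,0,0,-1]]]'|grep ft; 
python3 -m crank '[[[0,0.07,0,0,-1],[0,-0.07,0,0,-1],[0,0.07,0,0,-1],[0,-0.07,0,0,-1],[0.06,-0.007,-0.077,0,-1],[-0.06,0.007,0.077,0,-1],[0.06,-0.007,-0.077,0,-1],[-0.06,0.007,0.077,0,-1],[0,0,0,0,-1],[0,0,0,0,-1],[0,0,0,0,-1]]]'|grep -E 'force|pos'; python3 -m crank '[[[0,0,0,0,-1]]]'|grep ft; 
python3 -m crank '[[[0.06,-0.007,-0.077,0,-1],[-0.06,0.007,0.077,0,-1],[0.06,-0.007,-0.077,0,-1],[-0.06,0.007,0.077,0,-1],[0.06,-0.007,-0.077,0,-1],[-0.06,0.007,0.077,0,-1],[0.06,-0.007,-0.077,0,-1],[-0.06,0.007,0.077,0,-1],[0,0,0,0,-1],[0,0,0,0,-1],[0,0,0,0,-1]]]'|grep -E 'force|pos'; python3 -m crank '[[[0,0,0,0,-1]]]'|grep ft; python3 st.py
```

```text
tool_pos: [0.5006, 0.2905, 0.2024]
ft_force: [0.1, -0.4, -1.9]
gripper_force: 30.0
ft_force: [-0.1, -0.2, -3.3]
tool_pos: [0.5008, 0.2906, 0.2028]
ft_force: [-0.4, 0.6, -2.1]
gripper_force: 30.0
ft_force: [-0.0, 1.0, -1.5]
tool_pos: [0.5008, 0.2906, 0.2027]
ft_force: [-0.1, -1.0, -1.9]
gripper_force: 30.0
ft_force: [0.8, 0.7, -1.9]
t 25.1 p [0.501  0.2907 0.2029] x [-0.778 -0.141  0.612] y [-0.229  0.971 -0.067] z [-0.585 -0.193 -0.788] q [ 0.46  0.69  1.16  0.09  1.94 -1.32] F [ 0.8  0.7 -1.9] T [ 0.22 -0.59  0.01] g 0.668 30.0
```

```bash

python3 -m crank '[[[0.06,-0.007,-0.077,0,-1],[-0.06,0.007,0.077,0,-1],[0.06,-0.007,-0.077,0,-1],[-0.06,0.007,0.077,0,-1],[0,0.07,0,0,-1],[0,-0.07,0,0,-1],[0.06,-0.007,-0.077,0,-1],[-0.06,0.007,0.077,0,-1],[0,0,0,0,-1],[0,0,0,0,-1],[0,0,0,0,-1],[0,0,0,0,-1]]]'|grep -E 'ft'; for i in 1 2 3 4; do python3 -m crank '[[[0,0,0,0,-1]]]'|grep ft;done
python3 -c "
from st import *
import cv2,numpy as np
show()
a=cv2.resize(ctrl.capture('scene')[0][100:180,260:370],(550,400),interpolation=cv2.INTER_CUBIC)
b=ctrl.capture('top')[0];cv2.imwrite('pics/t4f.png',b);b=cv2.resize(b[150:260,60:180],(400,367),interpolation=cv2.INTER_CUBIC)
w=ctrl.capture('wrist')[0];cv2.imwrite('pics/w4.png',w);w=cv2.resize(w,(400,300))
c=np.zeros((600,800,3),np.uint8);c[:300,:412]=cv2.resize(a,(412,300));c[:300,412:]=cv2.resize(b,(388,300));c[300:,:400]=w;cv2.imwrite('pics/m4.png',cv2.convertScaleAbs(c,alpha=1.8))"
```

```text
ft_force: [-0.8, 0.3, -2.8]
ft_force: [-0.0, -0.9, -2.5]
ft_force: [0.1, -0.4, -2.8]
ft_force: [-0.2, 0.1, -3.2]
ft_force: [0.6, -0.1, -2.6]
t 26.43 p [0.5008 0.2906 0.2022] x [-0.778 -0.141  0.612] y [-0.23   0.971 -0.068] z [-0.585 -0.193 -0.788] q [ 0.46  0.7   1.16  0.09  1.94 -1.32] F [ 0.6 -0.1 -2.6] T [ 0.14 -0.56 -0.03] g 0.671 30.0
```

View pics/m4.png

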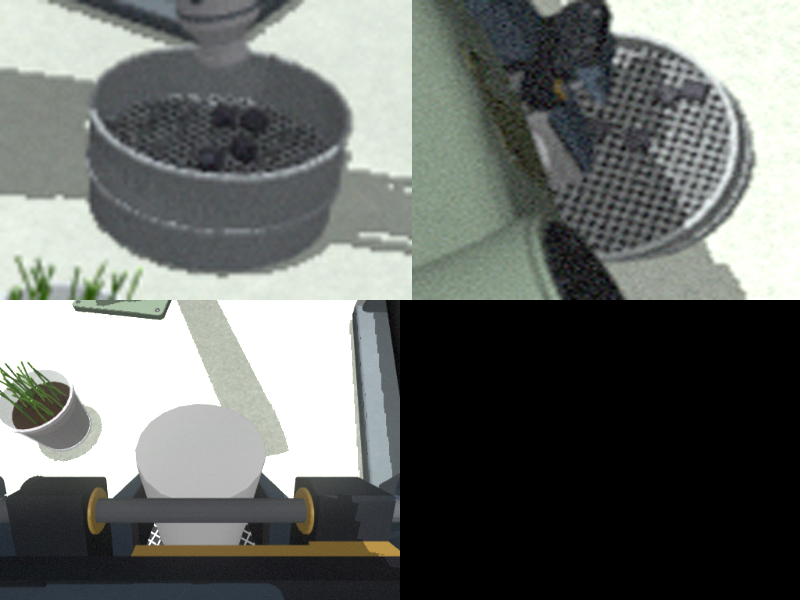

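```bash

S='0.08,-0.009,-0.103,0,-1'; true
python3 -m crank '[[[0.08,-0.009,-0.103,0,-1],[-0.08,0.009,0.103,0,-1],[0.08,-0.009,-0.103,0,-1],[-0.08,0.009,0.103,0,-1],[0.08,-0.009,-0.103,0,-1],[-0.08,0.009,0.103,0,-1],[0.08,-0.009,-0.103,0,-1],[-0.08,0.009,0.103,0,-1],[0,0,0,0,-1],[0,0,0,0,-1],[0,0,0,0,-1],[0,0,0,0,-1]]]'|grep -E 'ft'; for i in 1 2 3; do python3 -m crank '[[[0,0,0,0,-1]]]'|grep ft;done
python3 -m crank '[[[0.08,-0.009,-0.103,0,-1],[0,0.1,0,0,-1],[0,-0.1,0,0,-1],[0,0.1,0,0,-1],[0,-0.1,0,0,-1],[-0.08,0.009,0.103,0,-1],[0.08,-0.009,-0.103,0,-1],[-0.08,0.009,0.103,0,-1],[0,0,0,0,-1],[0,0,0,0,-1],[0,0,0,0,-1],[0,0,0,0,-1]]]'|grep -E 'ft'; for i in 1 2 3; do python3 -m crank '[[[0,0,0,0,-1]]]'|grep ft;done
python3 -m crank '[[[0.08,-0.009,-0.103,0,-1],[-0.08,0.009,0.103,0,-1],[0.08,-0.009,-0.103,0,-1],[-0.08,0.009,0.103,0,-1],[0.08,-0.009,-0.103,0,-1],[-0.08,0.009,0.103,0,-1],[0.08,-0.009,-0.103,0,-1],[-0.08,0.009,0.103,0,-1],[0,0,0,0,-1],[0,0,0,0,-1],[0,0,0,0,-1],[0,0,0,0,-1]]]'|grep -E 'ft'; for i in 1 2 3; do python3 -m crank '[[[0,0,0,0,-1]]]'|grep ft;done
python3 -c "
from st import *
import cv2,numpy as np
show()
a=cv2.resize(ctrl.capture('scene')[0][100:180,260:370],(550,400),interpolation=cv2.INTER_CUBIC)
b=ctrl.capture('top')[0];cv2.imwrite('pics/t5f.png',b);b=cv2.resize(b[150:260,60:180],(400,367),interpolation=cv2.INTER_CUBIC)
c=np.zeros((300,800,3),np.uint8);c[:300,:412]=cv2.resize(a,(412,300));c[:300,412:]=cv2.resize(b,(388,300));cv2.imwrite('pics/m5.png',cv2.convertScaleAbs(c,alpha=1.8))"
```

```text
ft_force: [0.0, -0.7, -2.1]
ft_force: [-0.6, -0.2, -2.7]
ft_force: [-0.1, -0.8, -2.4]
ft_force: [0.0, 0.6, -3.0]
ft_force: [-0.5, 0.4, -0.8]
ft_force: [0.3, -0.8, -2.4]
ft_force: [-0.0, -0.0, -1.6]
ft_force: [-0.5, 0.2, -2.3]
ft_force: [-1.1, -0.2, -2.8]
ft_force: [-0.3, -0.2, -2.6]
ft_force: [-0.5, -0.7, -2.3]
ft_force: [0.7, 0.1, -3.1]
t 30.33 p [0.501  0.2907 0.2025] x [-0.778 -0.141  0.612] y [-0.229  0.971 -0.067] z [-0.584 -0.193 -0.788] q [ 0.46  0.69  1.16  0.09  1.94 -1.32] F [ 0.7  0.1 -3.1] T [ 0.24 -0.58  0.06] g 0.672 30.0
```

View pics/m5.png

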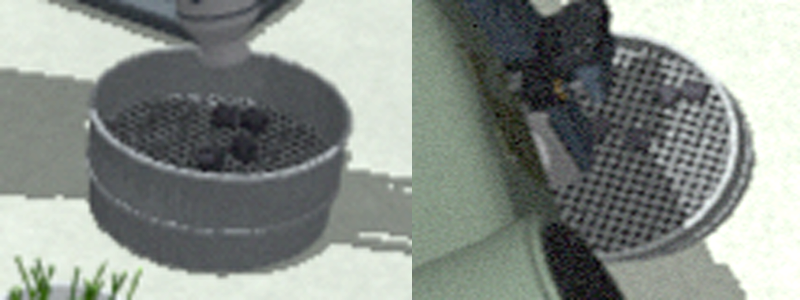

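```bash
python3 - <<'E'
from loc import *
for u,v in((138,185.5),(146,184),(129.7,201),(117.6,196)):print("top",world("top",u,v,.055).round(3))
for u,v in((319.3,131.5),(328,132.5),(315.5,141.9),(325,139.5)):print("scene",world("scene",u,v,.055).round(3))
for n in("top","scene"):
    V=ctrl.get_calibration(n)["view"];print(n,-V[:3,:3].T@V[:3,3])
E
```

```text
top [0.576 0.241 0.055]
top [0.58  0.222 0.055]
top [0.537 0.259 0.055]
top [0.549 0.29  0.055]
scene [0.51  0.319 0.055]
scene [0.533 0.332 0.055]
scene [0.535 0.262 0.055]
scene [0.549 0.292 0.055]
top [ 0.33424031 -0.05526747  1.20326061]
scene [ 1.07085899 -0.65211035  0.70902341]
```

```bash

python3 -m crank '[[[0.02,-0.002,-0.026,0,-1],[0.02,-0.002,-0.026,0,-1],[0.02,-0.002,-0.026,0,-1]]]'>/dev/null
python3 -m crank '[[[0,0,0,0.0795,-1],[0,0,0,0.0795,-1],[0,0,0,0.0795,-1],[0,0,0,0.0795,-1],[0,0,0,0.0795,-1],[0,0,0,0.0795,-1],[0,0,0,0.0795,-1],[0,0,0,0.0795,-1],[0,0,0,0.0795,-1],[0,0,0,0.0795,-1],[0,0,0,0.0795,-1],[0,0,0,0.0795,-1]]]'>/dev/null
python3 -m crank '[[[0,0,0,0.0795,-1],[0,0,0,0.0795,-1],[0,0,0,0.0795,-1],[0,0,0,0.0795,-1],[0,0,0,0.0795,-1],[0,0,0,0.0795,-1],[0,0,0,0.0795,-1],[0,0,0,0.0795,-1],[0,0,0,0.0795,-1],[0,0,0,0.0795,-1],[0,0,0,0.0795,-1],[0,0,0,0.0795,-1]]]'>/dev/null
python3 -m crank '[[[0,0,0,0.0795,-1],[0,0,0,0.01,-1],[0,0,0,0,-1]]]'>/dev/null; python3 st.py
python3 - <<'E'
from rel import *
from loc import *
to([.5524,-.2061,.235])
p,d=ctrl.capture("top");cv2.imwrite("pics/t6.png",p);P=cloud("top",d)
w=np.zeros(d.shape,bool);w[150:260,275:360]=1
# saddles: above 15 mm
m=w&(P[...,2]>.02)&(P[...,2]<.055);Q=P[m]
A=np.array([np.cos(np.radians(13.33)),np.sin(np.radians(13.33))]);n=np.array([-A[1],A[0]])
c=np.array([.554,-.206]);s=(Q[:,:2]-c)@A;t=(Q[:,:2]-c)@n
print("saddle pts",len(Q),"zmax",Q[:,2].max())
for sg in(-1,1):
    k=s*sg>0;print(sg,k.sum(),"s",np.percentile(s[k],[5,50,95]).round(4),"t",np.percentile(t[k],[0,50,100]).round(4))
g=cv2.cvtColor(p,cv2.COLOR_BGR2GRAY);v=cv2.cvtColor(p,cv2.COLOR_BGR2HSV)
cv2.imwrite("pics/t6c.png",cv2.resize(p[140:260,270:370],(600,720//1)[:2] and (500,600),interpolation=cv2.INTER_CUBIC))
E
```

```text
t 32.93 p [0.5011 0.2908 0.2325] x [ 0.777  0.148 -0.612] y [ 0.234 -0.97   0.063] z [-0.584 -0.193 -0.788] q [0.46 0.68 1.12 0.09 2.   1.82] F [ 0.6  0.1 -2.1] T [ 0.15 -0.46  0.01] g 0.672 30.0
-> [0.5524, -0.2061, 0.235] units [-0.1167  1.6476  0.2124] rows 13 each [-0.009   0.1267  0.0163]
saddle pts 278 zmax 0.045962250951527076
-1 142 s [-0.0428 -0.0373 -0.0317] t [-0.0349 -0.0018  0.0347]
1 136 s [0.0292 0.0345 0.0401] t [-0.0351 -0.0014  0.0347]
```

View pics/t6c.png

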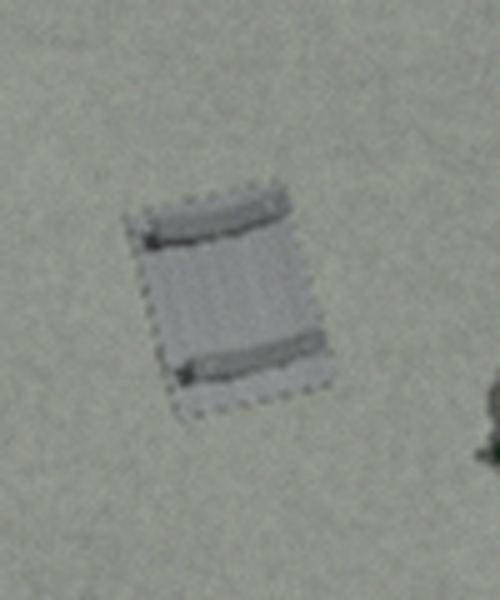

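```bash

python3 -m crank '[[[-0.003,0.04,0.005,0,-1],[-0.006,0.08,0.01,0,-1],[-0.008,0.1173,0.0152,0,-1],[-0.008,0.1173,0.0152,0,-1],[-0.008,0.1173,0.0152,0,-1],[-0.008,0.1173,0.0152,0,-1],[-0.008,0.1173,0.0152,0,-1],[-0.008,0.1173,0.0152,0,-1]]]'>/dev/null
python3 -m crank '[[[-0.008,0.1173,0.0152,0,-1],[-0.008,0.1173,0.0152,0,-1],[-0.008,0.1173,0.0152,0,-1],[-0.008,0.1173,0.0152,0,-1],[-0.008,0.1173,0.0152,0,-1],[-0.008,0.1173,0.0152,0,-1],[-0.006,0.08,0.01,0,-1],[-0.003,0.04,0.005,0,-1],[0,0,0,0,-1],[0,0,0,0,-1]]]'>/dev/null; python3 st.py
python3 - <<'E'
from rel import *
from loc import *
from scipy.optimize import least_squares
to([.5524,-.2061,.13]);to([.5524,-.2061,.0604])
o=ctrl.get_obs();m=R.from_quat(o["tool_rot"]).as_matrix();g=o["tool_pos"]-.002*m[:,2]
p,d=ctrl.capture("scene");cv2.imwrite("pics/s7.png",p);P=cloud("scene",d)
hsv=cv2.cvtColor(p,cv2.COLOR_BGR2HSV)
A0=np.array([.973,.2306,0]);rel=P-g;s=rel@A0;rad=np.linalg.norm(rel-s[...,None]*A0,axis=-1)
k=(d>0)&(abs(s)<.1)&(rad<.045)&(hsv[...,1]<60)&(hsv[...,2]>90)
Q=rel[k];print(len(Q))
def f(q):
    a=np.array([np.cos(q[0])*np.cos(q[1]),np.sin(q[0])*np.cos(q[1]),np.sin(q[1])]);n=np.array([-a[1],a[0],0]);n/=np.linalg.norm(n);b=np.cross(a,n)
    return a,np.hypot(B@n-q[2],B@b-q[3])
sq=Q@A0;B=Q[(sq>-.045)&(sq<.045)]
r=least_squares(lambda q:f(q)[1]-.031,[.2327,0,0,0],loss="soft_l1",f_scale=.001);a=f(r.x)[0]
print(len(B),"az,el",np.degrees(r.x[:2]).round(2),"off",r.x[2:].round(4),"res",np.std(f(r.x)[1]-.031))
s=Q@a;print("foot",np.percentile(s,[97,99,100]).round(4),"mouth",np.percentile(s,[0,1,3]).round(4))
cv2.imwrite("pics/s7c.png",cv2.resize(p[140:300,110:310],(600,480),interpolation=cv2.INTER_CUBIC))
E
```

```text
t 34.48 p [ 0.5515 -0.2057  0.2345] x [ 0.777  0.146 -0.613] y [ 0.232 -0.971  0.063] z [-0.586 -0.191 -0.788] q [-0.21  0.64  1.18 -0.33  1.9   1.14] F [-0.3  0.9 -3.3] T [ 0.22 -0.48 -0.11] g 0.672 30.0
-> [0.5524, -0.2061, 0.13] units [ 0.2156 -0.0201  0.2729] rows 3 each [ 0.0719 -0.0067  0.091 ]
-> [0.5524, -0.2061, 0.0604] units [ 0.3578 -0.0347  0.4556] rows 5 each [ 0.0716 -0.0069  0.0911]
280
102 az,el [11.73 -0.03] off [ 0.0007 -0.0007] res 0.0011952567646634081
foot [-0.0201 -0.0185 -0.0167] mouth [-0.0808 -0.0806 -0.0792]
```

View pics/s7c.png

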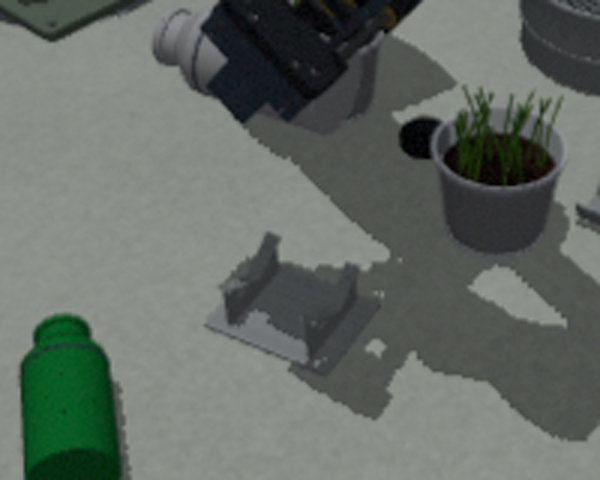

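```bash

python3 -m crank '[[[0.054,-0.005,0.068,0,-1],[0.054,-0.005,0.068,0,-1],[0.054,-0.005,0.068,0,-1],[0.054,-0.005,0.068,0,-1],[0.035,-0.003,0.045,0,-1],[0.035,-0.003,0.045,0,-1],[0.025,-0.003,0.03,0,-1],[0.015,-0.002,0.02,0,-1],[0,0,0,0,-1],[0,0,0,0,-1]]]'>/dev/null; python3 st.py; python3 -c "
from rel import *
to([.5524,-.2061,.0608])"
```

```text
t 35.37 p [ 0.5537 -0.2062  0.0771] x [ 0.777  0.146 -0.613] y [ 0.233 -0.97   0.065] z [-0.585 -0.194 -0.788] q [-0.21  0.77  1.35 -0.32  1.62  1.23] F [ 0.5 -0.6 -2.1] T [ 0.11 -0.45  0.02] g 0.667 30.0
-> [0.5524, -0.2061, 0.0608] units [ 0.03   -0.0049  0.0454] rows 1 each [ 0.03   -0.0049  0.0454]
```

```bash

python3 -m crank '[[[0.01,-0.0015,0.015,0,-1],[0.01,-0.0015,0.015,0,-1],[0.01,-0.0015,0.014,0,-1],[0,0,0,0,-1],[0,0,0,0,-1]]]'>/dev/null; python3 st.py
```

```text
t 35.78 p [ 0.5524 -0.2066  0.0606] x [ 0.777  0.145 -0.613] y [ 0.232 -0.97   0.065] z [-0.585 -0.193 -0.788] q [-0.21  0.78  1.37 -0.32  1.59  1.24] F [ 0.5  0.9 -1.9] T [ 0.19 -0.52 -0.04] g 0.667 30.0
```

```bash

python3 -m crank '[[[0.002,0,0.0027,0,-1],[0,0,0,0,-1],[0,0,0,0,-1]]]'>/dev/null; python3 st.py
python3 -m crank '[[[0,0,0,0,0.45],[0,0,0,0,0.6],[0,0,0,0,0.8],[0,0,0,0,1],[0,0,0,0,1],[0,0,0,0,1]]]'>/dev/null; python3 st.py
python3 -m crank '[[[0,0,-0.05,0,1],[0,0,-0.08,0,1],[0,0,-0.1,0,1],[0,0,-0.12,0,1],[0,0,-0.12,0,1],[0,0,-0.12,0,1],[0,0,-0.1,0,1],[0,0,0,0,1]]]'>/dev/null; python3 st.py
```

```text
t 36.03 p [ 0.5524 -0.2066  0.0605] x [ 0.777  0.145 -0.613] y [ 0.232 -0.97   0.065] z [-0.585 -0.193 -0.788] q [-0.21  0.78  1.37 -0.32  1.59  1.24] F [0.9 2.6 4.4] T [ 0.28  0.11 -0.17] g 0.667 30.0
t 36.53 p [ 0.5523 -0.2069  0.0595] x [ 0.777  0.145 -0.613] y [ 0.232 -0.97   0.065] z [-0.585 -0.193 -0.787] q [-0.21  0.78  1.37 -0.32  1.59  1.24] F [-0.2  0.1  0.5] T [ 0.05 -0.23 -0.03] g 0.997 0.0
t 37.2 p [ 0.6771 -0.1657  0.227 ] x [ 0.783  0.145 -0.604] y [ 0.233 -0.97   0.069] z [-0.576 -0.195 -0.794] q [-0.13  0.87  0.75 -0.32  2.11  1.14] F [0.5 0.  0.3] T [ 0.05 -0.27  0.03] g 0.996 0.0
```

```bash

python3 -m crank '[[[-0.08,0.009,-0.105,0,1],[-0.08,0.009,-0.105,0,1],[-0.08,0.009,-0.105,0,1],[0,0.13,-0.03,0,1],[0,0.13,-0.03,0,1],[0,0.13,-0.03,0,1],[0,0.13,-0.03,0,1],[0,0.13,-0.03,0,1],[0,0.13,-0.03,0,1],[0,0.13,-0.03,0,1],[0,0,0,0,1],[0,0,0,0,1]]]'>/dev/null; python3 st.py
python3 - <<'E'
from loc import *
from scipy.optimize import least_squares
n="top";p,d=ctrl.capture(n);P=cloud(n,d);p2,_=ctrl.capture("scene")
c=np.zeros((600,800,3),np.uint8);c[:300,:400]=cv2.resize(p,(400,300));c[:300,400:]=cv2.resize(p2,(400,300));c[300:,:400]=cv2.resize(p[140:260,60:180],(400,300));c[300:,400:]=cv2.resize(p[150:250,270:403],(400,300));cv2.imwrite("pics/f1.png",cv2.convertScaleAbs(c,alpha=1.5))
m=np.zeros(d.shape,bool);m[160:240,285:350]=1;m&=(P[...,2]>.055);J=P[m]
a=np.array([.968,.251]);c=np.array([.554,-.206]);s=(J[:,:2]-c)@a;B=J[(s>-.045)&(s<.045)]
def f(q):
    th,off,z0=q;nn=np.array([-np.sin(th),np.cos(th)]);return np.hypot((B[:,:2]-c)@nn-off,B[:,2]-z0)-.031
r=least_squares(f,[.233,0,.06],loss="soft_l1",f_scale=.002);th,off,z0=r.x
A=np.array([np.cos(th),np.sin(th)]);nn=np.array([-A[1],A[0]]);t=(J[:,:2]-c)@nn-off;s=(J[:,:2]-c)@A
foot=np.sort(s[(abs(t)<.02)&(J[:,2]>z0+.015)])[-3:].mean();lip=np.sort(s[(abs(t)<.012)&(J[:,2]>z0)])[:3].mean()
print("az",np.degrees(th),"z0",z0,"foot",foot,"lip",lip,"len",foot-lip,"origin",c+nn*off+A*(foot-.05),c+nn*off+A*(lip+.083))
E
```

```text
t 38.2 p [ 0.6598 -0.3807  0.3489] x [ 0.8    0.153 -0.58 ] y [ 0.264 -0.958  0.111] z [-0.539 -0.242 -0.807] q [-0.36  0.97  0.22 -0.61  2.33  0.63] F [-0.1  0.5 -0.1] T [ 0.13 -0.23 -0.02] g 0.999 0.0
az 105.14057821680689 z0 0.49591819399846493 foot 0.1295544644563887 lip 0.027238853026135657 len 0.10231561143025306 origin [ 0.4981052  -0.13870878] [ 0.4900908  -0.10908951]
```

View pics/f1.png

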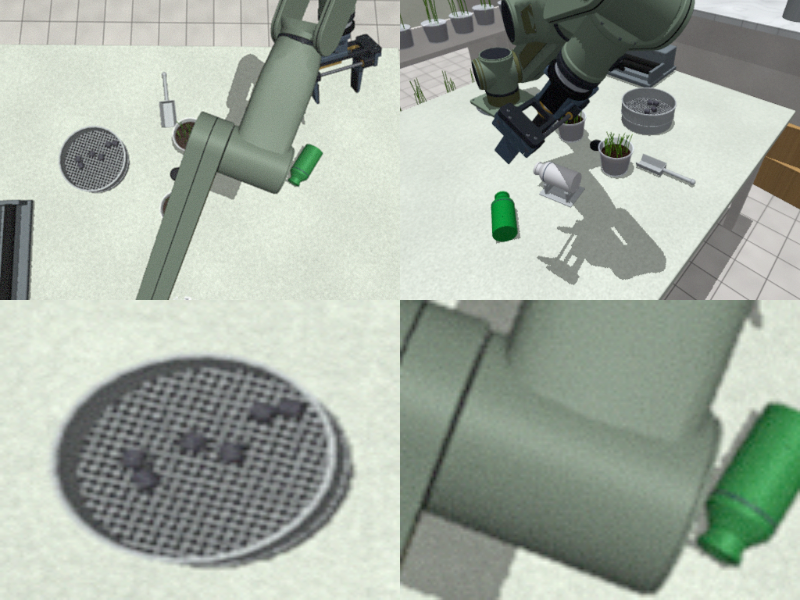

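```bash
python3 - <<'E'
from loc import *
from scipy.optimize import least_squares
def fit(P,d,p):
    hsv=cv2.cvtColor(p,cv2.COLOR_BGR2HSV);g=np.array([.554,-.206,.06]);A0=np.array([.973,.2306,0]);rel=P-g;s=rel@A0
    rad=np.linalg.norm(rel-s[...,None]*A0,axis=-1);k=(d>0)&(abs(s)<.11)&(rad<.04)&(P[...,2]>.047);Q=rel[k];sq=Q@A0;B=Q[abs(sq)<.04]
    def f(q):
        a=np.array([np.cos(q[0])*np.cos(q[1]),np.sin(q[0])*np.cos(q[1]),np.sin(q[1])]);n=np.array([-a[1],a[0],0]);n/=np.linalg.norm(n);b=np.cross(a,n)
        return a,np.hypot(B@n-q[2],B@b-q[3])
    r=least_squares(lambda q:f(q)[1]-.031,[.2327,0,0,0],loss="soft_l1",f_scale=.001);s=Q@f(r.x)[0]
    print(len(Q),"az,el",np.degrees(r.x[:2]).round(2),"off",r.x[2:].round(4),"ends",np.percentile(s,[0,1,99,100]).round(4))
z=np.load("pics/scene0.npz");fit(cloud("scene",z["d"]),z["d"],z["p"])
p,d=ctrl.capture("scene");fit(cloud("scene",d),d,p)
E
```

```text
1481 az,el [13.46 -0.12] off [0.0023 0.0005] ends [-0.0808 -0.0785  0.0528  0.0534]
1484 az,el [13.55  0.02] off [0.0021 0.0007] ends [-0.0818 -0.0786  0.0527  0.0535]
```

The jar sits within 1 mm of its original pose, level, with its mouth the same way as before. The gripper is clear of everything, and the sieve shows six cylinders.

```bash
python3 -c "
from station import ctrl
print(ctrl.job_done())"
```

```text
the job is handed in; nothing more can be done
None
```

The job is handed in at about 38 s: all six cylinders are in the sieve, and the empty jar is back in the middle of its rest with its mouth the same way as before; the pictures show no bystander moved.

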